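Put the brass weight back in its case

ROBOT

A 6-joint arm with a two-finger parallel gripper is mounted at the origin on the work surface. World frame = base frame: x ahead of the robot, y to its left, z up, the work surface at z = 0. Lengths are in m, angles in rad, forces in N, time in s.
With the tool pointing down it reaches from about 0.275 to 0.825 m from the base axis. Payload 4.9 kg.
Tool frame: the origin (TCP) lies on the front face of the gripper's body, between the roots of the fingers; the fingertips stand 73 mm ahead of it and the grasp point (between the pads) lies 54 mm ahead of it; z points along the fingers, y is the direction in which the jaws open and shut (so a half turn about z gives the same grasp; the last joint's range is limited). The gripper opens to 85 mm and grips with 20 to 120 N. Pads are 22 mm wide; open, the fingers measure 114 mm over their backs; the gripper's body (76 mm by 85 mm) begins 54 mm behind the grasp point. The pads swing forward as they close: fully open they stand 13 mm farther back than shut.
Start: joints at [-1.248, 0.326, -0.193, 1.052, 0, 1.437], TCP at [0.243, -0.494, 0.304] pointing down, gripper open.
Joint ranges: [-2.65, 2.65], [-0.97, 1.79], [-1.3, 1.35], [-1.93, 2.1], [-1.47, 1.37], [-3.14, 3.14]. Speed limits (rad/s): [2.57, 2.57, 3.14, 3.14, 3.14, 3.14].

INTERFACE

Orientations are given as a 3x3 rotation matrix whose columns are the frame's x, y, z axes.
In Python, from cell import env gives the robot as it stands. The module is installed in compiled form; this text tells all that it offers.
- The arm moves only by the shell command python3 -m jog 'ROWS' [FORCE]. ROWS is JSON, a list of rows, each a list of 3 entries, a list of its own where there are three numbers: the shift along the world's x, y, z each as a share of 0.03 m, from -1 to 1, then the turn about the world's z as a share of 0.1 rad, from -1 to 1, then the opening, from 0 (shut) to 1 (fully open). A call has 1 to 8 rows; each row shifts and turns the commanded pose from where the row before left it; what a row does not reach is not made up. A row lasts 1/10 s, in which the tool goes at most 50 mm and 8.59 degrees, less where a joint would pass 70% of its speed; a pose out of reach is approached as far as the arm can. A call with a number of a shift or a turn outside -1 to 1 is refused whole. A call with a gripper value outside its range is refused whole. The fingers move at their own pace and stop on an object; FORCE is the grip in N (left out, the last holds). Time passes only in rows, so rows that do not move let the fingers close. It gives the time, the measured TCP pose, the force and the opening at its end, in the units of the state.
- env.observe(): the state, without advancing time (a new reading comes with each control period).
- env.grab_frame(name): name is "scene" or "top" or "wrist"; returns (picture, depth): 400x640x3 uint8, red, green, blue; 400x640 float32, m along the optical axis (not along the pixel's ray), 0 where there is no reading.
- env.calibration(name): a dict with "intrinsics" (3x3 intrinsics, pixels), "rvec" (rotation vector, rad) and "tvec" (3), from world to camera coordinates, as OpenCV has them. Camera axes: x right, y down, z forward; pixel columns grow to the right and rows downward; lengths in m; the calibration is good to about 2 mm. A picture is of the moment at which its call begins: read the wrist's pose just before it. calibration takes no time and is no camera call; for the wrist camera it gives the pose at the moment of the call.
- env.sign_off(): hands the job in, once; it reports no verdict.
The state is a dict: "time_s": time; "joint_pos": joint angles; "joint_vel": joint speeds; "joint_torque": joint torques, N m; "ee_pos": TCP position; "eef_rot": TCP orientation; "force": force on the tool from outside, world axes, zero at the start; "ft_torque": the same for the moment, N m; "grip_width": finger opening in m.
Only numpy, scipy, OpenCV 4.12 (cv2) and the standard library are available. Lean on these libraries where they do the work, as an engineer would, in place of code of your own. Each camera call takes 0.05 s, during which the arm holds its last target.

TASK

The lesson is over: open the blue weight case by the yellow bar on its lid, set the brass weight gently upright in the empty half of the case, then lower the lid until it is fully shut. Leave the steel weight, the green plastic cup and the glass beaker undisturbed on the tray.

Things in the scene. Friction and masses are not known exactly. Their poses are not given: they have to be found in the camera images.
- brass_mid (a point): Centre (half-way up, 31 mm above its foot) of the loose brass-coloured knob weight, 0.3 to 0.65 kg: a cylinder 38 mm in diameter and 45 mm high with a knob of 21 mm diameter on top, 62 mm high in all. z points from foot to knob. It stands on the 4 mm thick floor of a fixed grey tray, 260 x 280 mm, with a rim 14 mm above the table.
- lid (a joint): Opening angle of the case's lid in rad: 0 is shut, 1.57 upright, 1.9 the stop. It starts shut or slightly ajar. The hinge is stiff, so the lid stays at any angle where it is left; moving it takes about 3 N at the bar. Blue lid, a shallow shell 140 x 190 mm, 35 mm deep, walls 5 mm, its top 80 mm above the table when shut.
- lid_handle (a point): Middle of the lid's yellow grip bar: a round bar of 10 mm diameter, 100 mm long, parallel to the hinge, carried by two arms 45 mm beyond the lid's front edge. The bar moves with the lid on a circle of radius 187 mm about the hinge; it is round and can turn between the fingers while the lid swings. y lies along the bar.
- bay (a point): Centre of the floor of the empty half of the fixed blue weight case (without its lid 140 x 190 x 45 mm outside, walls and floor 6 mm, rim 45 mm above the table). Axes are the case's: x from the lid's front edge to the hinge, y along the hinge, z up. This half is 128 mm along x, 86 mm along y; a divider (top 36 mm above the table) closes its +y side, with two small fixed stored weights beyond.
- hinge (a point): Middle of the lid's hinge line, which runs along y; axes as for the bay, from which it lies +70 mm in x, +46 mm in y and +39.5 mm in z. With the lid shut the bar's middle is 185 mm towards -x and 25 mm up from here; the bar swings up and over towards +x.
- brass: The same brass weight; origin at the centre of its foot.
- steel_mid (a point): Bystander: centre of a loose steel-grey weight of the same shape and size as the brass one, on the tray.
- cup: Bystander: loose empty greenish see-through plastic cup, 70 mm in diameter at the rim, 95 mm high, on the tray. Origin at the centre of its foot.
- beaker: Bystander: loose empty clear glass beaker, 58 mm in diameter, 70 mm high, on the tray. Origin at the centre of its foot.

How it is judged:
By the outcome, as a careful person would: the job done as asked, in the order asked, and still so for the second after the job is handed in, with the robot touching nothing.
It also fails if it takes over 72 s, if anything falls off the work surface, if the arm or the gripper's body presses on something with over 40 N, if the wrist force passes 120 N, or if a joint passes its speed limit or range.

## Working session

There is one attempt and no reset: what is moved stays moved. The work goes in short steps, Python scripts to look and compute and a shell command to move; the robot and the scene stay as the last step left them, time stands still between calls to the robot, and variables do not carry over. Pictures are saved under pics/ and viewed, and the job is handed in when it is done.

```bash
mkdir -p pics; cat > h.py <<'E'
import numpy as np, cv2
from cell import env
def cal(n):
    c=env.calibration(n);K=np.array(c["intrinsics"],float).reshape(3,3);R=cv2.Rodrigues(np.array(c["rvec"],float))[0];t=np.array(c["tvec"],float).ravel()
    return K,R,t
def grab(n,name):
    c=cal(n);p,d=env.grab_frame(n);cv2.imwrite(f"pics/{name}.png",cv2.cvtColor(p,cv2.COLOR_RGB2BGR));np.savez(f"pics/{name}.npz",p=p,d=d,K=c[0],R=c[1],t=c[2]);return p,d,c
def load(name):
    z=np.load(f"pics/{name}.npz");return z["p"],z["d"],(z["K"],z["R"],z["t"])
def ray(c,u,v):
    K,R,t=c;return -R.T@t, R.T@np.linalg.inv(K)@np.array([u,v,1.])
def plane(c,u,v,z):
    o,r=ray(c,u,v);return o+r*(z-o[2])/r[2]
def pts(d,c):
    K,R,t=c;v,u=np.indices(d.shape);r=np.stack([u,v,np.ones_like(u)],-1).reshape(-1,3)@np.linalg.inv(K).T
    return ((r*d.reshape(-1,1)-t)@R).reshape(*d.shape,3)
def tri(c1,p1,c2,p2):
    o1,r1=ray(c1,*p1);o2,r2=ray(c2,*p2)
    s=np.linalg.lstsq(np.stack([r1,-r2],1),o2-o1,rcond=None)[0]
    a=o1+s[0]*r1;b=o2+s[1]*r2;return (a+b)/2,np.linalg.norm(a-b)
def proj(c,X):
    K,R,t=c;q=K@(R@np.array(X)+t);return q[:2]/q[2]
E
python3 - <<'E'
from h import *
for n in("scene","top","wrist"):
    p,d,c=grab(n,n+"0");print(n,(-c[1].T@c[2]).round(3),(d>0).mean())
s=env.observe();print(s["time_s"],s["ee_pos"],s["grip_width"],s["force"])
E
```

```text
scene [ 1.185 -0.243  0.707] 0.9960390625
top [ 0.397 -0.042  0.993] 0.99602734375
wrist [ 0.313 -0.458  0.373] 0.9960546875
0.15 [ 0.24247909 -0.49329262  0.30330407] 0.08555319203083565 [0.06837023 0.48199713 0.48116683]
```

View pics/scene0.png

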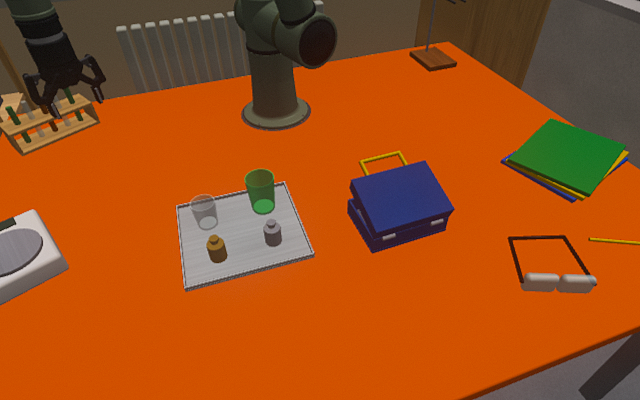

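View pics/top0.png

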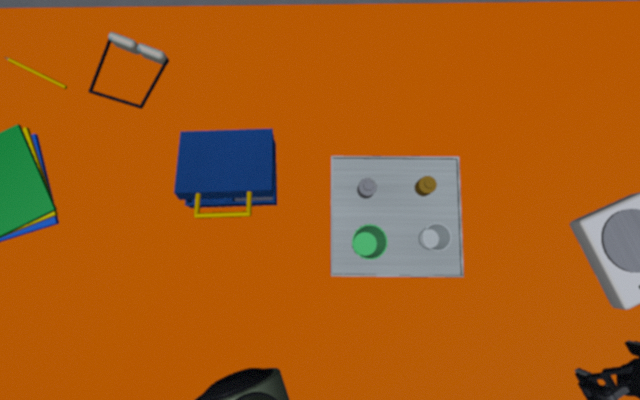

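View pics/wrist0.png

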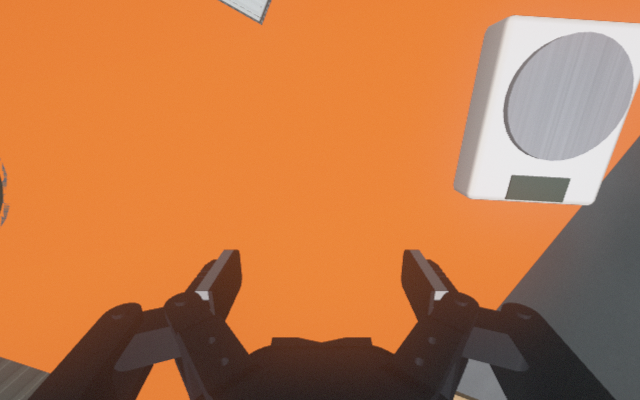

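The scene view shows the brass weight at (217,250), steel at (272,234), cup at (260,192), beaker at (205,212) and the case at (400,205), with the yellow bar at (383,155). The top view shows the bar at (196–250, 213), on the robot's side. The lid is slightly ajar and hinges away from the robot. Next I measure these points.

```bash
python3 - <<'E'
from h import *
def mask(p,lo,hi,box):
    h=cv2.cvtColor(p,cv2.COLOR_RGB2HSV);m=cv2.inRange(h,lo,hi);z=np.zeros_like(m);x0,y0,x1,y1=box;z[y0:y1,x0:x1]=m[y0:y1,x0:x1];return z
T,Td,Tc=load("top0");S,Sd,Sc=load("scene0")
mt=mask(T,(20,120,90),(35,255,255),(180,185,265,225));ms=mask(S,(20,120,90),(35,255,255),(350,145,420,185))
PT=pts(Td,Tc);PS=pts(Sd,Sc)
for n,m,P in(("top",mt,PT),("sc",ms,PS)):
    v,u=np.nonzero(m);q=P[m>0];print(n,len(u),u.min(),u.max(),v.min(),v.max(),np.median(q,0).round(4))
# bar in top: lowest rows
v,u=np.nonzero(mt);k=v>=208
q=PT[v[k],u[k]];print("bar top depth",np.median(q,0).round(4),q[:,1].min(),q[:,1].max(),cv2.fitLine(np.stack([u[k],v[k]],1).astype(np.float32),cv2.DIST_L2,0,.01,.01).ravel(),u[k].min(),u[k].max())
for uu in range(u.min(),u.max()+1,6):
    print(uu,v[u==uu].min(),v[u==uu].max(),end="; ")
print()
v,u=np.nonzero(ms)
for uu in range(u.min(),u.max()+1,4):
    print(uu,v[u==uu].min(),v[u==uu].max(),end="; ")
print()
# blue in top
mb=mask(T,(105,120,40),(130,255,255),(165,115,290,220));q=PT[mb>0];print("blue z hist",np.histogram(q[:,2],bins=np.arange(0,.14,.01)))
top=q[q[:,2]>.07];A=np.c_[top[:,:2],np.ones(len(top))];print("lid plane",np.linalg.lstsq(A,top[:,2],rcond=None)[0])
for lo,hi in((.07,.2),):
    s=q[(q[:,2]>lo)];r=cv2.minAreaRect((s[:,:2]*1000).astype(np.float32));print("rect",r,cv2.boxPoints(r).round(1).tolist())
# brass
mb=mask(T,(12,100,40),(28,255,220),(405,165,450,205));
q=PT[mb>0];print("brass",len(q),q[:,2].max(),np.median(q[q[:,2]>.055],0),np.histogram(q[:,2],bins=np.arange(0,.08,.01))[0])
for n,b in(("brass",(410,172,442,200)),("steel",(354,174,382,202)),("cup",(345,220,392,262)),("beak",(414,220,455,254))):
    x0,y0,x1,y1=b;q=PT[y0:y1,x0:x1].reshape(-1,3);t=q[q[:,2]>.03];kn=q[q[:,2]>q[:,2].max()-.01]
    print(n,(t.min(0)).round(3),t.max(0).round(3),"top",kn.mean(0).round(4),len(kn))
# tray
E
python3 - <<'E'
import cv2
i=cv2.imread('pics/top0.png');cv2.imwrite('pics/topc.png',cv2.resize(i[110:290,160:480],None,fx=2.5,fy=2.5,interpolation=cv2.INTER_CUBIC))
i=cv2.imread('pics/scene0.png');cv2.imwrite('pics/scc.png',cv2.resize(i[140:300,170:470],None,fx=2.6,fy=2.6,interpolation=cv2.INTER_CUBIC))
E
```

```text
top 487 194 251 192 217 [0.4953 0.1373 0.124 ]
sc 221 359 407 151 174 [0.4982 0.1316 0.1227]
bar top depth [0.4927 0.1391 0.1254] -0.041701681672633883 0.21345516448524957 [ 9.9987876e-01 -1.5570126e-02  2.2134125e+02  2.1372701e+02] 194 250
194 206 216; 200 213 217; 206 213 217; 212 213 217; 218 212 217; 224 212 216; 230 212 216; 236 212 216; 242 212 216; 248 192 216; 
359 162 162; 363 160 170; 367 159 174; 371 158 160; 375 157 159; 379 156 158; 383 155 157; 387 154 156; 391 153 155; 395 152 154; 399 151 156; 403 157 163; 407 164 164; 
blue z hist (array([  91,   10,    7,   57,  298,    7,   22,   83, 1354, 1593, 1675,
       1499,   41,    0]), array([0.  , 0.01, 0.02, 0.03, 0.04, 0.05, 0.06, 0.07, 0.08, 0.09, 0.1 ,
       0.11, 0.12, 0.13, 0.14]))
lid plane [-0.60818694 -0.19304983  0.49249433]
rect ((526.3258666992188, 113.93600463867188), (342.44580078125, 214.88970947265625), 18.239595413208008) [[330.1000061035156, 162.39999389648438], [397.29998779296875, -41.70000076293945], [722.5999755859375, 65.5], [655.2999877929688, 269.6000061035156]]
brass 273 0.9928030613152252 [ 0.55793977 -0.27487376  0.06540817] [ 0  0 14 18 88 68 83]
brass [ 0.397 -0.294  0.031] [ 0.577 -0.042  0.993] top [ 0.3973 -0.0417  0.9928] 3
steel [ 0.397 -0.169  0.032] [ 0.574 -0.042  0.993] top [ 0.3973 -0.0417  0.9928] 3
cup [ 0.397 -0.18   0.03 ] [ 0.473 -0.042  0.993] top [ 0.3973 -0.0417  0.9928] 6
beak [ 0.397 -0.311  0.03 ] [ 0.475 -0.042  0.993] top [ 0.3973 -0.0417  0.9928] 6
```

View pics/topc.png

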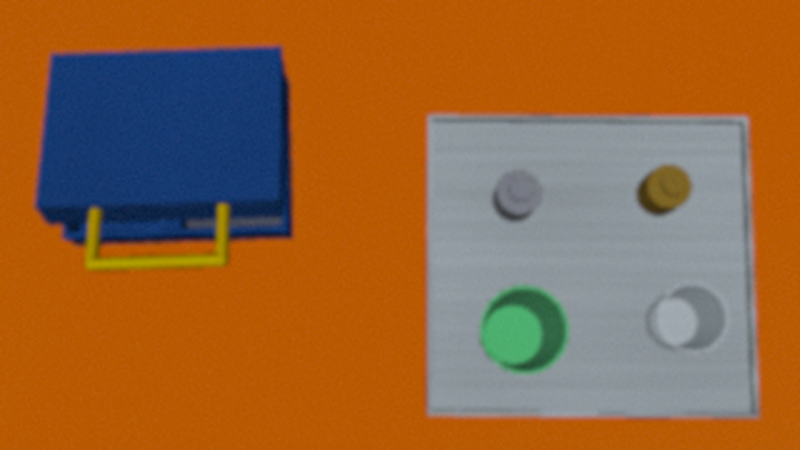

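View pics/scc.png

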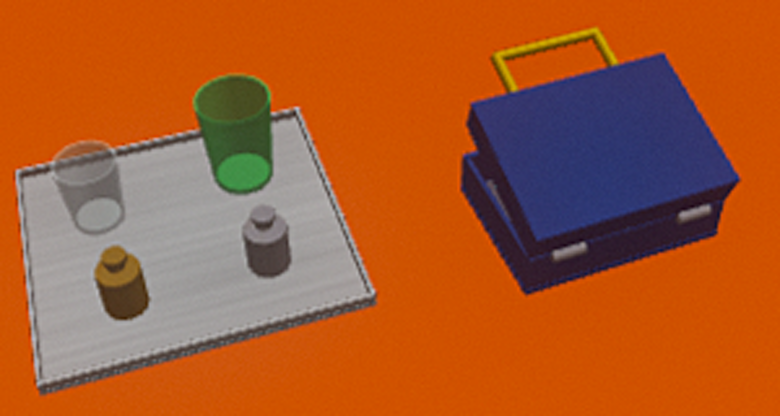

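```bash
python3 - <<'E'
from h import *
T,Td,Tc=load("top0");S,Sd,Sc=load("scene0")
PT=pts(Td,Tc);PS=pts(Sd,Sc)
def hsv(p):return cv2.cvtColor(p,cv2.COLOR_RGB2HSV)
# bar centre across two views
a=(221.8,214.4)
tt=lambda u:(u,214.4-0.0156*(u-222))
for ut,us in((222,(383,156)),(194.5,(403.5,151.5)),(250,(362,161))):
    print("tri",tri(Tc,tt(ut),Sc,us))
e1,e2=[plane(Tc,*tt(u),.122) for u in(194,250.5)];print("ends",e1,e2,np.linalg.norm(e1-e2),"mid",(e1+e2)/2,"yaw",np.arctan2(-(e1-e2)[0],(e1-e2)[1]))
for P,D,I,n in((PT,Td,T,"top"),(PS,Sd,S,"scene")):
    h=hsv(I);mb=cv2.inRange(h,(105,120,40),(130,255,255))>0
    k=mb&(D>0)&(P[...,2]>.078)&(P[...,2]<.15)&(P[...,0]>.45)&(P[...,0]<.75)&(P[...,1]>0)&(P[...,1]<.26)
    q=P[k]
    for _ in range(4):
        A=np.c_[q[:,:2],np.ones(len(q))];c=np.linalg.lstsq(A,q[:,2],rcond=None)[0];r=q[:,2]-A@c;q=q[abs(r)<.004]
    rc=cv2.minAreaRect((q[:,:2]*1000).astype(np.float32))
    print(n,len(q),"plane",c.round(4),"tilt",np.arctan(np.hypot(*c[:2])),"dir",np.arctan2(-c[1],-c[0]),r.std(),"rect",rc,cv2.boxPoints(rc).round(0).tolist())
    k=mb&(D>0)&(P[...,2]>.04)&(P[...,2]<.05)&(P[...,0]>.45)&(P[...,0]<.75)&(P[...,1]>0)&(P[...,1]<.26)
    q=P[k];print(" rim",q.min(0).round(3),q.max(0).round(3),len(q))
for n,b in(("brass",(410,172,442,200)),("steel",(354,174,382,202)),("cup",(345,220,392,262)),("beak",(414,220,455,254))):
    x0,y0,x1,y1=b;q=PT[y0:y1,x0:x1][Td[y0:y1,x0:x1]>0];t=q[q[:,2]>.03];kn=q[q[:,2]>np.percentile(q[:,2],99)-.006]
    print(n,(t.min(0)).round(3),t.max(0).round(3),"top",kn.mean(0).round(4),len(kn))
print("tri brass knob",tri(Tc,(427.5+.7,183.5),Sc,(214.5,237)))
print("table z",np.median(PT[300:340,300:500,2]))
E
```

```text
tri (array([0.49362627, 0.14094195, 0.1218826 ]), np.float64(0.006481015426014245))
tri (array([0.49382045, 0.19447031, 0.12098444]), np.float64(0.0076606268476865445))
tri (array([0.49368096, 0.08708257, 0.12182456]), np.float64(0.006039125899025716))
ends [0.49228709 0.19143273 0.122     ] [0.49267693 0.08319948 0.122     ] 0.10823394899129717 mid [0.49248201 0.13731611 0.122     ] yaw 0.00360181634996097
top 4818 plane [-0.2783 -0.0042  0.2678] tilt 0.2714215249859138 dir 0.014965778623642519 0.0013067851007053364 rect ((602.947509765625, 139.4700927734375), (135.3493194580078, 187.20904541015625), 1.240883469581604) [[533.0, 232.0], [537.0, 44.0], [673.0, 47.0], [669.0, 235.0]]
 rim [0.521 0.045 0.04 ] [0.623 0.23  0.049] 298
scene 4347 plane [-0.2908 -0.0078  0.276 ] tilt 0.28307327273679955 dir 0.0269365223129762 0.0013120185112828896 rect ((606.3141479492188, 138.35147094726562), (136.07501220703125, 190.57415771484375), 1.5145004987716675) [[536.0, 232.0], [541.0, 41.0], [677.0, 45.0], [672.0, 235.0]]
 rim [0.53  0.043 0.043] [0.664 0.231 0.048] 75
brass [ 0.54  -0.294  0.031] [ 0.577 -0.257  0.07 ] top [ 0.5581 -0.2751  0.0659] 81
steel [ 0.536 -0.169  0.032] [ 0.574 -0.131  0.071] top [ 0.5549 -0.1495  0.0661] 76
cup [ 0.405 -0.18   0.03 ] [ 0.473 -0.112  0.103] top [ 0.4383 -0.1468  0.0988] 185
beak [ 0.419 -0.311  0.03 ] [ 0.475 -0.255  0.078] top [ 0.4485 -0.2848  0.0736] 154
tri brass knob (array([ 0.5576442 , -0.27423227,  0.06390805]), np.float64(0.00037663628624372346))
table z 7.705316312082159e-05
```

```bash
python3 -c "
from h import *
s=env.observe();print(np.array(s['eef_rot']).round(3),s['ee_pos'],s['joint_pos'])"
```

```text
[[ 0.898  0.441 -0.   ]
 [ 0.441 -0.898  0.001]
 [ 0.    -0.001 -1.   ]] [ 0.24247909 -0.49329262  0.30330407] [-1.24824275e+00  3.26742900e-01 -1.93339215e-01  1.05198506e+00
  2.44170722e-05  1.43665907e+00]
```

```bash
python3 -m jog '[[[0.3,0.8,0],0.9,0.5],[[0.35,0.88,0],0.9,0.5],[[0.35,0.88,0],0.9,0.5],[[0.35,0.88,0],0.9,0.5],[[0.35,0.88,0],0.9,0.5],[[0.35,0.88,0],0.9,0.5],[[0.35,0.88,0],0.9,0.5],[[0.35,0.88,0],0.9,0.5]]' 30
python3 -m jog '[[[0.35,0.88,0],0.9,0.5],[[0.35,0.88,0],0.9,0.5],[[0.35,0.88,0],0.9,0.5],[[0.35,0.88,0],0.9,0.5],[[0.35,0.88,0],0.5,0.5],[[0.35,0.88,0],0,0.5],[[0.35,0.88,0],0,0.5],[[0.35,0.88,0],0,0.5]]'
python3 -c "
from h import *
s=env.observe();print(s['time_s'],np.array(s['eef_rot']).round(3),s['ee_pos'],s['joint_pos'])"
```

```text
time_s: 0.95
ee_pos: [0.3252, -0.2836, 0.3037]
eef_rot: [[0.381, 0.925, -0.0], [0.925, -0.381, 0.0], [0.0, -0.0, -1.0]]
force: [1.7, -0.8, 1.2]
grip_width: 0.043
time_s: 1.75
ee_pos: [0.4092, -0.0724, 0.3038]
eef_rot: [[-0.016, 1.0, -0.0], [1.0, 0.016, 0.0], [0.0, -0.0, -1.0]]
force: [-0.6, -0.4, 0.2]
grip_width: 0.0428
1.75 [[-0.016  1.    -0.   ]
 [ 1.     0.016  0.   ]
 [ 0.    -0.    -1.   ]] [ 0.40922969 -0.07240588  0.30378962] [-3.53144064e-01  7.59228990e-02 -5.11382389e-01  9.83685028e-01
 -2.51209444e-05  1.20162649e+00]
```

```bash
python3 -m jog '[[[0.35,0.88,0],0,0.5],[[0.35,0.88,-0.2],0,0.5],[[0.35,0.88,-0.2],0,0.5],[[0.35,0.88,-0.2],0,0.5],[[0.35,0.88,-0.2],0,0.5],[[0.35,0.88,-0.2],0,0.5],[[0.35,0.88,-0.2],0,0.5],[[0.35,0.88,0],0,0.5]]'
python3 -c "
from h import *
import time
p,d,c=grab('wrist','w1');print((-c[1].T@c[2]));s=env.observe();print(s['ee_pos'],s['grip_width'])
print(proj(c,[.4935,.139,.122]),proj(c,[.4935,.189,.122]),proj(c,[.4935,.089,.122]))"
```

```text
time_s: 2.55
ee_pos: [0.4928, 0.1387, 0.2668]
eef_rot: [[-0.016, 1.0, -0.002], [1.0, 0.016, -0.0], [-0.0, -0.002, -1.0]]
force: [0.4, -0.9, 0.6]
grip_width: 0.0428
[0.49218582 0.21726516 0.33681842]
[0.49453575 0.1417786  0.26734439] 0.04268128790649945
[321.86076541 209.94336676] [322.96723621 148.78496626] [320.89242967 263.46657293]
```

View pics/w1.png

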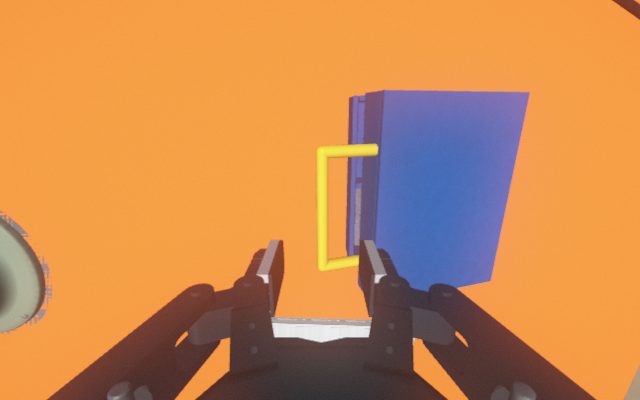

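The wrist view shows the bar upright in the picture at u≈322, v 148–268, between the fingers (u 283 to 360). That agrees with the position I measured (predicted v 149–263). I'll narrow the jaws, lower the gripper over the bar and grip it.

```bash
python3 -m jog '[[[0,-0.08,-0.3],0,0.34],[[0,0,-0.6],0,0.34],[[0,0,-0.6],0,0.34],[[0,0,-0.6],0,0.34],[[0,0,-0.5],0,0.34],[[0,0,-0.4],0,0.34],[[0,0,0],0,0.34]]' 30
python3 -m jog '[[[0,0,0],0,0],[[0,0,0],0,0],[[0,0,0],0,0],[[0,0,0],0,0],[[0,0,0],0,0]]' 30
python3 -c "
from h import *
grab('wrist','w2');grab('scene','s2')"
```

```text
time_s: 3.3
ee_pos: [0.4916, 0.1342, 0.1761]
eef_rot: [[-0.015, 1.0, -0.004], [1.0, 0.015, -0.001], [-0.001, -0.004, -1.0]]
force: [-0.9, 0.1, 0.3]
grip_width: 0.0287
time_s: 3.8
ee_pos: [0.4934, 0.135, 0.1784]
eef_rot: [[-0.016, 1.0, 0.001], [1.0, 0.016, -0.001], [-0.001, 0.001, -1.0]]
force: [-1.5, -2.6, 1.4]
grip_width: 0.009
```

View pics/w2.png

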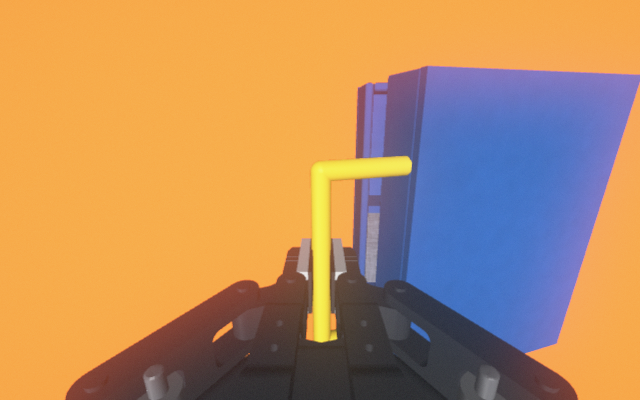

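View pics/s2.png

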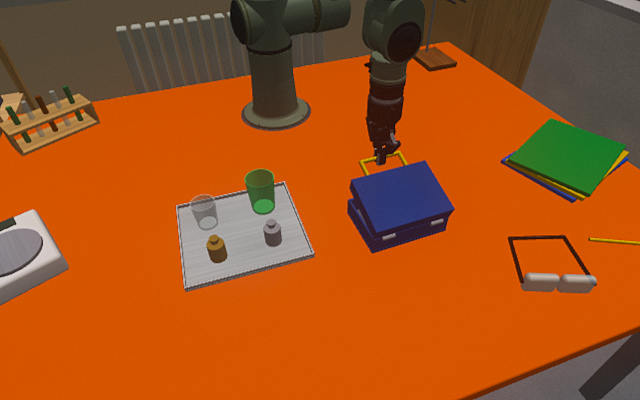

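The bar is held: opening 9 mm, with the yellow bar between the pads at (321,260). Now I work out the arc.

```bash
python3 - <<'E'
import numpy as np
H=np.array([.665,.0455]);b=np.array([.4934,.1235]);v=b-H;R=np.hypot(*v);f0=np.arctan2(v[1],-v[0]);print(R,f0-.134)
f=np.linspace(f0,.134+1.75,17);P=np.c_[H[0]-R*np.cos(f),H[1]+R*np.sin(f)];D=np.diff(P,axis=0)/.03
print(D.round(2).tolist());print(P[-1])
E
```

```text
0.18849551718807536 0.292627493126876
[[0.26, 0.51], [0.31, 0.48], [0.35, 0.45], [0.39, 0.42], [0.42, 0.38], [0.46, 0.34], [0.49, 0.3], [0.51, 0.25], [0.53, 0.21], [0.55, 0.16], [0.56, 0.11], [0.57, 0.06], [0.57, 0.0], [0.57, -0.05], [0.56, -0.1], [0.55, -0.15]]
[0.72307698 0.22482547]
```

```bash
python3 -m jog '[[[0.26,0,0.51],0,0],[[0.31,0,0.48],0,0],[[0.35,0,0.45],0,0],[[0.39,0.01,0.42],0,0],[[0.42,0.01,0.38],0,0],[[0.46,0.01,0.34],0,0],[[0.49,0.01,0.30],0,0],[[0,0,0],0,0]]' 40
```

```text
time_s: 4.7
ee_pos: [0.5736, 0.1367, 0.2672]
eef_rot: [[-0.016, 1.0, 0.0], [1.0, 0.016, 0.001], [0.001, 0.0, -1.0]]
force: [-7.9, -1.8, 18.4]
grip_width: 0.0084
```

```bash
python3 - <<'E'
import numpy as np
H=np.array([.6655,.0503]);b=np.array([.5736,.2132]);v=b-H;R=np.hypot(*v);f0=np.arctan2(v[1],-v[0]);print(R,f0-.134)
f=np.linspace(f0,.134+1.75,11);P=np.c_[H[0]-R*np.cos(f),H[1]+R*np.sin(f)];D=np.diff(P,axis=0)/.03
print(D.round(2).tolist());print(P[-1])
E
python3 -m jog '[[[-0.03,0,0.12],0,0],[[0,0,0],0,0]]'
```

```text
0.187034809594364 0.9231545007489234
[[0.46, 0.23], [0.48, 0.2], [0.49, 0.16], [0.5, 0.11], [0.51, 0.07], [0.51, 0.03], [0.52, -0.01], [0.51, -0.05], [0.51, -0.1], [0.5, -0.14]]
[0.72312693 0.22823582]
time_s: 4.9
ee_pos: [0.5734, 0.1366, 0.2675]
eef_rot: [[-0.016, 1.0, 0.002], [1.0, 0.016, 0.001], [0.001, 0.002, -1.0]]
force: [3.5, -0.6, -4.9]
grip_width: 0.0084
```

```bash
python3 -m jog '[[[0.46,0.01,0.25],0,0],[[0.48,0.01,0.21],0,0],[[0.49,0.01,0.16],0,0],[[0.5,0.01,0.11],0,0],[[0.51,0.01,0.07],0,0],[[0,0,0],0,0]]'
```

```text
time_s: 5.5
ee_pos: [0.6469, 0.1382, 0.2914]
eef_rot: [[-0.016, 1.0, 0.0], [1.0, 0.016, 0.001], [0.001, 0.0, -1.0]]
force: [1.4, 0.6, -0.8]
grip_width: 0.0081
```

```bash
python3 -m jog '[[[0.51,0.01,0.03],0,0],[[0.52,0.01,-0.01],0,0],[[0.51,0.01,-0.05],0,0],[[0.51,0.01,-0.1],0,0],[[0.5,0.01,-0.14],0,0],[[0,0,0],0,0]]'
```

```text
time_s: 6.1
ee_pos: [0.7233, 0.1399, 0.2833]
eef_rot: [[-0.016, 1.0, 0.001], [1.0, 0.016, 0.001], [0.001, 0.001, -1.0]]
force: [2.1, 1.1, -0.8]
grip_width: 0.0084
```

```bash
python3 -m jog '[[[0,0,0],0,0.4],[[0,0,0],0,0.4],[[0,0,0.4],0,0.4],[[0,0,0.8],0,0.4],[[-0.3,0,0.8],0,0.5],[[-0.8,-0.3,0.2],0,0.6],[[-0.9,-0.9,0],0,0.7],[[-0.9,-0.9,0],0,0.7]]'
python3 -c "
from h import *
grab('top','t3');grab('scene','s3')
i=cv2.imread('pics/t3.png');j=cv2.imread('pics/s3.png');cv2.imwrite('pics/c3.png',np.vstack([cv2.resize(i[100:300,160:480],(640,400)),j[0:200]]))"
```

```text
time_s: 6.9
ee_pos: [0.6342, 0.0762, 0.3514]
eef_rot: [[-0.017, 1.0, 0.002], [1.0, 0.017, -0.0], [-0.0, 0.002, -1.0]]
force: [1.5, -0.6, 0.9]
grip_width: 0.0598
```

View pics/s3.png

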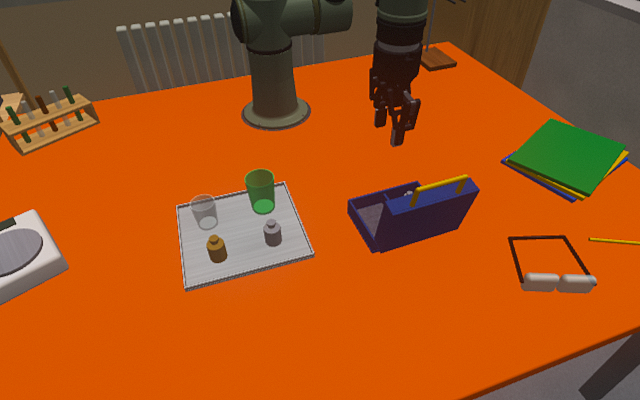

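View pics/t3.png

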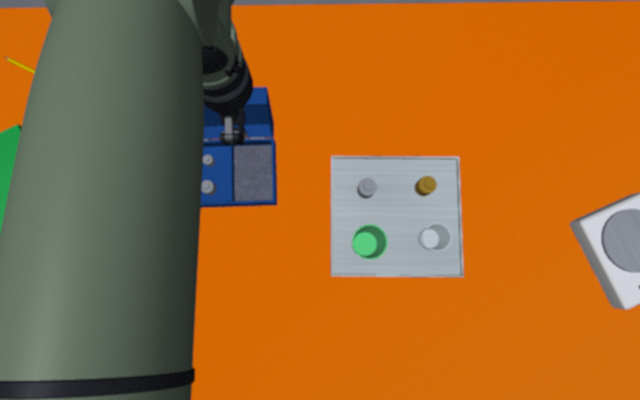

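The lid stands open past upright and the bay's grey floor shows at (234–272, 146–202) in the top view. The tray is unchanged. Next I move over the brass weight.

```bash
python3 -m jog '[[[-0.2,-0.9,0],0,0.75],[[-0.2,-0.9,0],0,0.75],[[-0.2,-0.9,-0.2],0,0.75],[[-0.2,-0.9,-0.3],0,0.75],[[-0.2,-0.9,-0.3],0,0.75],[[-0.2,-0.9,-0.3],0,0.75],[[-0.2,-0.9,-0.3],0,0.75],[[-0.2,-0.9,-0.3],0,0.75]]'
python3 -m jog '[[[-0.2,-0.9,-0.3],0,0.75],[[-0.2,-0.9,-0.3],0,0.75],[[-0.2,-0.9,-0.3],0,0.75],[[-0.2,-0.9,-0.3],0,0.75],[[-0.1,-0.9,-0.3],0,0.75],[[0,0,0],0,0.75],[[0,0,0],0,0.75]]'
python3 - <<'E'
from h import *
p,d,c=grab('wrist','w4');grab('top','t4')
s=env.observe();print(s['ee_pos'],s['time_s'])
X=[.558,-.2747,.066];print("knob pred",proj(c,X))
P=pts(d,c);h=cv2.cvtColor(p,cv2.COLOR_RGB2HSV)
k=(d>0)&(P[...,2]>.02)&(P[...,2]<.09)&(abs(P[...,0]-.558)<.04)&(abs(P[...,1]+.275)<.04)
q=P[k];print(len(q),q.min(0),q.max(0));kn=q[q[:,2]>.06];print("knob",kn.mean(0),kn.min(0),kn.max(0))
E
```

```text
time_s: 7.8
ee_pos: [0.5875, -0.1405, 0.2997]
eef_rot: [[-0.016, 1.0, 0.002], [1.0, 0.016, -0.0], [-0.001, 0.002, -1.0]]
force: [0.3, 0.4, 0.6]
grip_width: 0.064
time_s: 8.5
ee_pos: [0.5605, -0.2749, 0.2544]
eef_rot: [[-0.015, 1.0, 0.001], [1.0, 0.015, 0.0], [0.0, 0.001, -1.0]]
force: [0.6, -0.7, -0.5]
grip_width: 0.0638
[ 0.56083783 -0.27391077  0.25463478] 8.6
knob pred [318.03504937 194.75179757]
1141 [ 0.5422144  -0.29481292  0.02048326] [ 0.57966907 -0.25767894  0.0680117 ]
knob [ 0.56099856 -0.27598128  0.06567802] [ 0.55110832 -0.28658797  0.06037293] [ 0.57075449 -0.26657888  0.0680117 ]
```

View pics/w4.png

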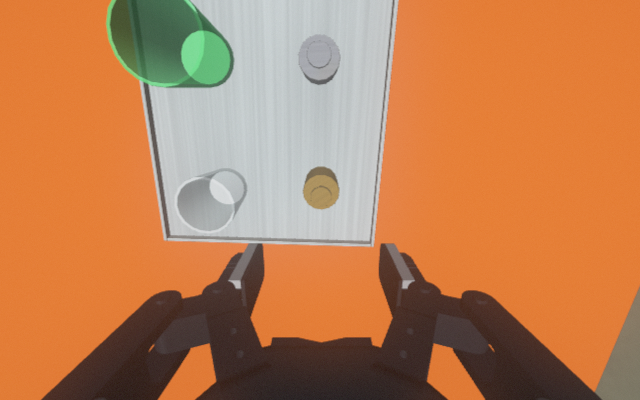

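View pics/t4.png

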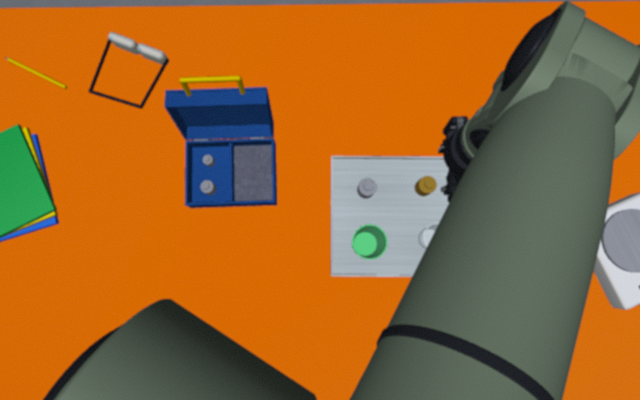

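The wrist view shows the brass knob at (321,195), midway between the fingers, with the beaker at (208,200) well clear of the left finger. Both views put its top at z = 0.066–0.068. I descend and grip, and measure the bay from the new top picture.

```bash
python3 -m jog '[[[0,-0.05,-0.8],0,0.75],[[0,0,-0.9],0,0.75],[[0,0,-0.9],0,0.75],[[0,0,-0.9],0,0.75],[[0,0,-0.9],0,0.75],[[0,0,-0.6],0,0.75],[[0,0,-0.4],0,0.75],[[0,0,-0.27],0,0.75]]'
python3 -m jog '[[[0,0,0],0,0.75],[[0,0,0],0,0.35],[[0,0,0],0,0.35],[[0,0,0],0,0.3],[[0,0,0],0,0.3],[[0,0,0],0,0.3]]' 45
python3 - <<'E'
from h import *
p,d,c=load("t4");P=pts(d,c)
h=cv2.cvtColor(p,cv2.COLOR_RGB2HSV)
m=(h[...,1]<110);z=np.zeros(m.shape,np.uint8);z[143:205,230:276]=m[143:205,230:276]*255
z=cv2.morphologyEx(z,cv2.MORPH_OPEN,np.ones((5,5)))
v,u=np.nonzero(z);print(u.min(),u.max(),v.min(),v.max(),len(u))
r=cv2.minAreaRect(np.stack([u,v],1).astype(np.float32));print(r)
q=P[(z>0)&(d>0)];q=q[abs(q[:,2]-.006)<.006];print("floor",np.median(q,0),q.min(0),q.max(0))
r=cv2.minAreaRect((q[:,:2]*1000).astype(np.float32));print(r)
blue=cv2.inRange(h,(105,120,40),(130,255,255))>0
k=blue&(d>0)&(abs(P[...,2]-.045)<.005)&(P[...,1]>0)&(P[...,1]<.26)&(P[...,0]<.68);q=P[k];r=cv2.minAreaRect((q[:,:2]*1000).astype(np.float32));print("rim",len(q),r,q.min(0),q.max(0),np.median(q[:,2]))
S,Sd,Sc=load("s3")
E
```

```text
time_s: 9.4
ee_pos: [0.5607, -0.2753, 0.0834]
eef_rot: [[-0.017, 1.0, -0.0], [1.0, 0.017, 0.0], [0.0, -0.0, -1.0]]
force: [-1.2, -0.9, -0.4]
grip_width: 0.0641
time_s: 10.0
ee_pos: [0.5608, -0.2766, 0.0851]
eef_rot: [[-0.016, 1.0, 0.002], [1.0, 0.016, -0.001], [-0.001, 0.001, -1.0]]
force: [-1.8, 0.3, 6.5]
grip_width: 0.037
233 271 145 200 2109
((252.0, 172.5), (55.0, 38.0), 90.0)
floor [0.59610185 0.09667955 0.0069411 ] [0.53537169 0.05503399 0.00064476] [0.65914707 0.13882872 0.01198194]
((597.1756591796875, 96.29292297363281), (123.14451599121094, 83.10957336425781), 1.1719694137573242)
rim 1097 ((601.4122924804688, 138.8511199951172), (158.8861083984375, 186.9093475341797), 0.6681121587753296) [0.52117971 0.04506284 0.04002953] [0.67998494 0.23246693 0.04999545] 0.04603770094805831
```

```bash
python3 -m jog '[[[0,0,0.2],0,0.3],[[0,0,0.5],0,0.3],[[0,0,0.8],0,0.3],[[0,0,0.9],0,0.3],[[0,0,0.9],0,0.3],[[0,0,0.9],0,0.3],[[0.05,0.4,0.8],0,0.3],[[0.1,0.6,0.2],0,0.3]]'
python3 -c "
from h import *
grab('scene','s5');s=env.observe();print(s['grip_width'],s['force'])"
```

```text
time_s: 10.8
ee_pos: [0.5658, -0.247, 0.2432]
eef_rot: [[-0.014, 1.0, 0.005], [1.0, 0.014, -0.003], [-0.003, 0.004, -1.0]]
force: [0.6, -0.4, -6.1]
grip_width: 0.0371
0.03711597938185592 [ 1.0053002   3.81824202 -5.27552203]
```

View pics/s5.png

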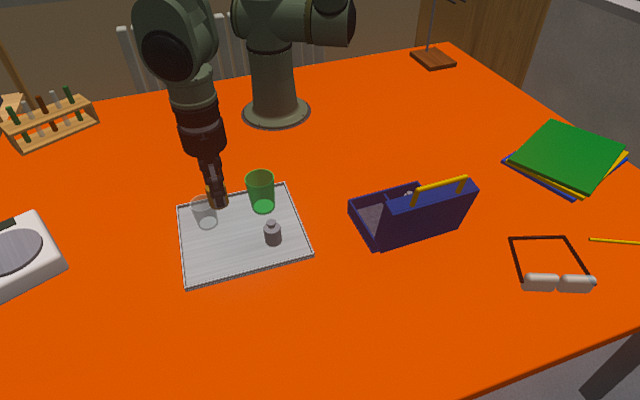

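The weight is lifted (jaws 37 mm, about 5 N down) and the bystanders are untouched. Now I carry it to the bay.

```bash
python3 -m jog '[[[0.07,0.7,0],0,0.3],[[0.07,0.85,0],0,0.3],[[0.07,0.85,0],0,0.3],[[0.07,0.85,0],0,0.3],[[0.07,0.85,0],0,0.3],[[0.07,0.85,0],0,0.3],[[0.07,0.85,0],0,0.3],[[0.07,0.85,0],0,0.3]]'
python3 -m jog '[[[0.07,0.85,0],0,0.3],[[0.07,0.85,0],0,0.3],[[0.07,0.85,0],0,0.3],[[0.07,0.8,0],0,0.3],[[0.07,0.6,0],0,0.3],[[0.07,0.4,0],0,0.3],[[0.05,0.2,0],0,0.3],[[0,0,0],0,0.3]]'
python3 - <<'E'
from h import *
p,d,c=grab('wrist','w6');P=pts(d,c);s=env.observe();print(s['ee_pos'],s['grip_width'],s['force'])
k=(d>0)&(abs(P[...,2]-.045)<.006)&(P[...,0]>.5)&(P[...,0]<.69)&(P[...,1]>.02)&(P[...,1]<.25)
q=P[k];print("rim",len(q),q.min(0),q.max(0))
k=(d>0)&(abs(P[...,2]-.006)<.005)&(P[...,0]>.5)&(P[...,0]<.69)&(P[...,1]>.05)&(P[...,1]<.25)
h=cv2.cvtColor(p,cv2.COLOR_RGB2HSV);k&=h[...,1]<110
q=P[k];print("floor",len(q),q.min(0) if len(q) else 0,q.max(0) if len(q) else 0,np.median(q[:,2]))
for X in([.533,.053,.006],[.661,.053,.006],[.533,.139,.006],[.661,.139,.006]):print(proj(c,X))
E
```

```text
time_s: 11.65
ee_pos: [0.5805, -0.0444, 0.2384]
eef_rot: [[-0.017, 1.0, -0.003], [1.0, 0.017, 0.001], [0.001, -0.003, -1.0]]
force: [0.4, -0.2, -5.3]
grip_width: 0.0369
time_s: 12.45
ee_pos: [0.5955, 0.0906, 0.2392]
eef_rot: [[-0.017, 1.0, -0.001], [1.0, 0.017, -0.0], [-0.0, -0.001, -1.0]]
force: [0.3, -0.1, -5.3]
grip_width: 0.0371
[0.59549257 0.08982358 0.2393089 ] 0.03703381260244134 [-0.91404722  0.06653309 -5.42402567]
rim 10834 [0.52271546 0.04319818 0.03900051] [0.68999716 0.23571059 0.0509966 ]
floor 9775 [0.51135227 0.0500012  0.00107944] [0.67626939 0.24161266 0.01099583] 0.006402911767398962
[266.92844554 213.6413127 ]
[376.451624   215.46090371]
[263.5471864  138.63708385]
[382.67600704 140.73312164]
```

View pics/w6.png

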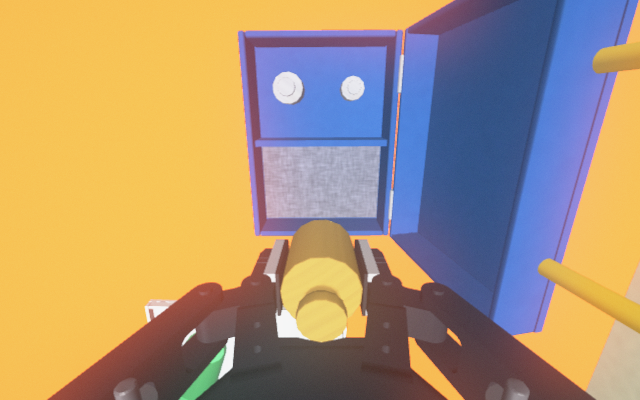

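```bash
python3 - <<'E'
from h import *
p,d,c=load('w6')
for u,v in((263,180),(380,180),(322,218),(320,147)):print((u,v),plane(c,u,v,.006))
for u,v in((258,234),(388,234),(322,235),(322,32)):print((u,v),plane(c,u,v,.045))
p,d,c=load('t4')
for u,v in((232.5,172),(272,172),(252,144.5),(252,201.5)):print((u,v),plane(c,u,v,.006))
E
```

```text
(263, 180) [0.53028986 0.09332246 0.006     ]
(380, 180) [0.66166729 0.09562631 0.006     ]
(322, 218) [0.59739473 0.04868099 0.006     ]
(320, 147) [0.59373202 0.13115777 0.006     ]
(258, 234) [0.53067603 0.04508646 0.045     ]
(388, 234) [0.66610692 0.04751036 0.045     ]
(322, 235) [0.59739907 0.04513913 0.045     ]
(322, 32) [0.59401489 0.23162633 0.045     ]
(232.5, 172) [0.59860348 0.14018989 0.006     ]
(272, 172) [0.59752658 0.05331366 0.006     ]
(252, 144.5) [0.66019591 0.09777318 0.006     ]
(252, 201.5) [0.53261477 0.0967914  0.006     ]
```

The picture shows the weight hanging upright with its foot at (322,225). The bay floor spans u 263–380, v 147–218. The two views put the bay centre at (0.596, 0.092) and (0.597, 0.097), so I use (0.5965, 0.094). I lower it and slow down near the floor.

```bash
python3 -m jog '[[[0.03,0.13,-0.4],0,0.3],[[0,0,-0.8],0,0.3],[[0,0,-0.9],0,0.3],[[0,0,-0.9],0,0.3],[[0,0,-0.8],0,0.3],[[0,0,-0.5],0,0.3],[[0,0,-0.3],0,0.3],[[0,0,-0.15],0,0.3]]'
python3 -m jog '[[[0,0,0],0,0.3],[[0,0,0],0,0.3]]'
```

```text
time_s: 13.3
ee_pos: [0.5961, 0.0933, 0.0959]
eef_rot: [[-0.015, 1.0, -0.002], [1.0, 0.015, -0.0], [-0.0, -0.002, -1.0]]
force: [-0.1, 0.3, -4.8]
grip_width: 0.0369
time_s: 13.5
ee_pos: [0.5972, 0.0937, 0.0979]
eef_rot: [[-0.016, 1.0, 0.001], [1.0, 0.016, 0.0], [0.0, 0.001, -1.0]]
force: [-0.4, -0.3, -6.4]
grip_width: 0.0373
```

```bash
python3 -m jog '[[[0,0,-0.1],0,0.3],[[0,0,-0.08],0,0.3],[[0,0,-0.05],0,0.3],[[0,0,0],0,0.3]]'
python3 -m jog '[[[0,0,-0.04],0,0.3],[[0,0,-0.04],0,0.3],[[0,0,0],0,0.3]]'
```

```text
time_s: 13.9
ee_pos: [0.5964, 0.0938, 0.0901]
eef_rot: [[-0.016, 1.0, -0.0], [1.0, 0.016, -0.0], [-0.0, -0.0, -1.0]]
force: [-0.2, 0.6, -6.1]
grip_width: 0.0373
time_s: 14.2
ee_pos: [0.5965, 0.0938, 0.0877]
eef_rot: [[-0.016, 1.0, -0.0], [1.0, 0.016, 0.0], [0.0, -0.0, -1.0]]
force: [0.2, 0.8, -5.9]
grip_width: 0.037
```

```bash
python3 -m jog '[[[0,0,-0.03],0,0.3],[[0,0,0],0,0.3]]'
python3 -m jog '[[[0,0,-0.03],0,0.3],[[0,0,0],0,0.3]]'
```

```text
time_s: 14.4
ee_pos: [0.5967, 0.0938, 0.0871]
eef_rot: [[-0.016, 1.0, 0.0], [1.0, 0.016, -0.0], [-0.0, 0.0, -1.0]]
force: [-0.3, 0.4, -3.9]
grip_width: 0.0371
time_s: 14.6
ee_pos: [0.5967, 0.0938, 0.0871]
eef_rot: [[-0.016, 1.0, 0.0], [1.0, 0.016, -0.0], [-0.0, 0.0, -1.0]]
force: [-3.6, -0.1, 4.8]
grip_width: 0.0367
```

It touches down softly (force went from -6 to +5 N). I release it and rise straight up.

```bash
python3 -m jog '[[[0,0,0],0,0.42],[[0,0,0],0,0.46],[[0,0,0],0,0.52],[[0,0,0],0,0.6],[[0,0,0],0,0.65],[[0,0,0],0,0.65]]'
python3 -m jog '[[[0,0,0.2],0,0.65],[[0,0,0.5],0,0.65],[[0,0,0.8],0,0.65],[[0,0,0.9],0,0.65],[[0,0,0.9],0,0.65],[[0,0,0.9],0,0.65],[[0,0,0.9],0,0.65],[[0,0,0.6],0,0.6]]'
python3 -c "
from h import *
grab('wrist','w7');grab('scene','s7')"
```

```text
time_s: 15.2
ee_pos: [0.5968, 0.0938, 0.0861]
eef_rot: [[-0.016, 1.0, 0.0], [1.0, 0.016, 0.0], [0.0, 0.0, -1.0]]
force: [0.2, 0.1, 0.3]
grip_width: 0.0555
time_s: 16.0
ee_pos: [0.5972, 0.0938, 0.2598]
eef_rot: [[-0.016, 1.0, 0.003], [1.0, 0.016, 0.0], [0.0, 0.003, -1.0]]
force: [0.0, 0.6, 0.3]
grip_width: 0.0519
```

View pics/w7.png

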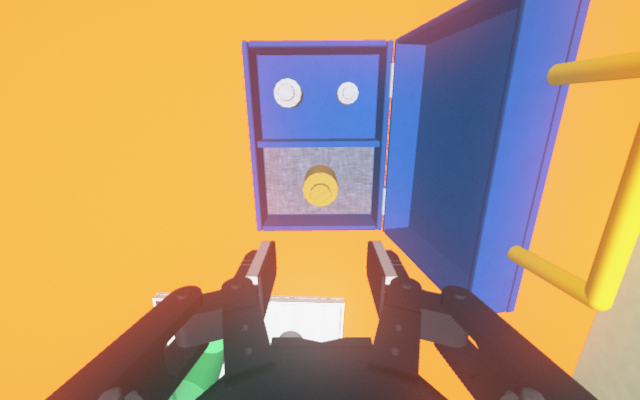

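View pics/s7.png

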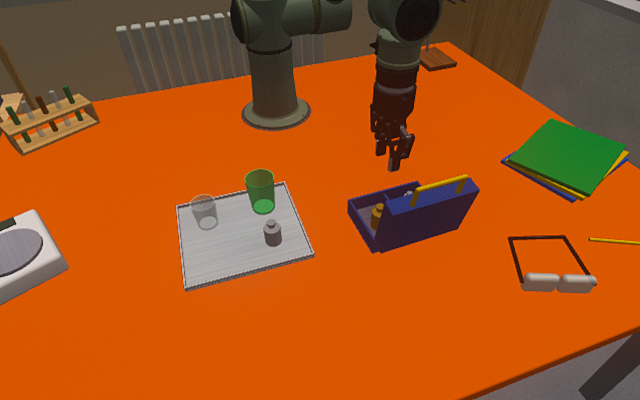

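The brass weight stands upright mid-bay, at (320,187) in the wrist view and (378,215) in the scene view. The lid is where I left it. Now I return to the bar at the pose where I released it, TCP (0.7233, 0.140, 0.2833), going over the top.

```bash
python3 -m jog '[[[0,0,0.8],0,0.45],[[0,0.1,0.9],0,0.45],[[0,0.2,0.9],0,0.45],[[0.5,0.4,0.25],0,0.45],[[0.8,0.4,0],0,0.45],[[0.9,0.3,0],0,0.45],[[0.9,0.14,0],0,0.45],[[0.9,0,0],0,0.45]]' 30
python3 -m jog '[[[0.2,0,0],0,0.4],[[0,0,0],0,0.4]]' 30
python3 - <<'E'
from h import *
s=env.observe();print(s['ee_pos'],((np.array([.7233,.1399,.2833])-s['ee_pos'])/.03).round(2))
grab('wrist','w8')
E
```

```text
time_s: 16.9
ee_pos: [0.7172, 0.1409, 0.3412]
eef_rot: [[-0.017, 1.0, -0.002], [1.0, 0.017, 0.0], [0.0, -0.002, -1.0]]
force: [0.9, -0.0, -0.1]
grip_width: 0.0383
time_s: 17.1
ee_pos: [0.7228, 0.1398, 0.3404]
eef_rot: [[-0.016, 1.0, -0.003], [1.0, 0.016, -0.0], [-0.0, -0.003, -1.0]]
force: [0.6, 0.9, -0.7]
grip_width: 0.0341
[0.72280219 0.13977561 0.34038845] [ 0.02  0.   -1.9 ]
```

View pics/w8.png

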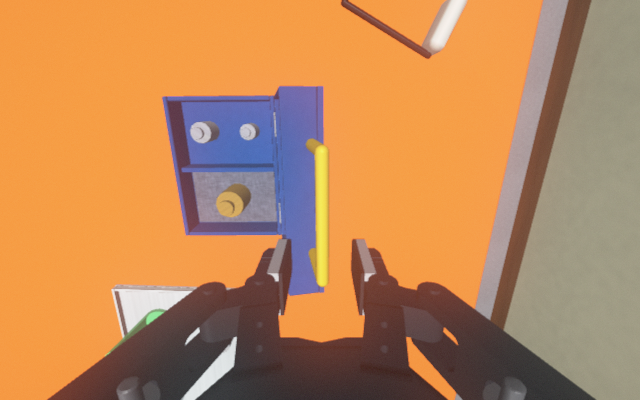

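The bar sits at u=321, v 148–284, centred between the fingers (291 to 352). I descend and grip.

```bash
python3 -m jog '[[[0,0,-0.5],0,0.38],[[0,0,-0.6],0,0.38],[[0,0,-0.5],0,0.38],[[0.02,0,-0.3],0,0.38],[[0,0,0],0,0.2],[[0,0,0],0,0],[[0,0,0],0,0],[[0,0,0],0,0]]' 40
python3 -m jog '[[[0,0,0],0,0],[[0,0,0],0,0]]' 40
python3 - <<'E'
from h import *
s=env.observe();p=s['ee_pos'];print(p)
H=np.array([.6655,.0503]);b=np.array([p[0],p[2]-.054]);v=b-H;R=np.hypot(*v);f0=np.arctan2(v[1],-v[0]);print(R,f0-.134)
f=np.linspace(f0,.134,22);P=np.c_[H[0]-R*np.cos(f),H[1]+R*np.sin(f)];D=np.diff(P,axis=0)/.03
print(D.round(2).tolist());print(P[-1])
E
```

```text
time_s: 17.95
ee_pos: [0.7228, 0.14, 0.2859]
eef_rot: [[-0.016, 1.0, -0.001], [1.0, 0.016, -0.0], [-0.0, -0.001, -1.0]]
force: [-2.3, -0.2, -0.9]
grip_width: 0.0081
time_s: 18.15
ee_pos: [0.7231, 0.14, 0.2858]
eef_rot: [[-0.016, 1.0, -0.0], [1.0, 0.016, -0.0], [-0.0, -0.0, -1.0]]
force: [-2.3, 0.0, -1.6]
grip_width: 0.0082
[0.723109   0.14000131 0.28576517]
0.19039014057754233 1.744198866972511
[[-0.51, 0.14], [-0.52, 0.1], [-0.52, 0.05], [-0.53, 0.01], [-0.53, -0.03], [-0.52, -0.08], [-0.51, -0.12], [-0.5, -0.16], [-0.49, -0.2], [-0.47, -0.24], [-0.45, -0.28], [-0.42, -0.32], [-0.39, -0.35], [-0.36, -0.38], [-0.33, -0.41], [-0.29, -0.44], [-0.26, -0.46], [-0.22, -0.48], [-0.18, -0.5], [-0.13, -0.51], [-0.09, -0.52]]
[0.47681663 0.075736  ]
```

```bash
python3 -m jog '[[[-0.5,-0.01,0.14],0,0],[[-0.51,-0.01,0.1],0,0],[[-0.51,-0.01,0.05],0,0],[[-0.52,-0.01,0.01],0,0],[[-0.52,-0.01,-0.03],0,0],[[-0.51,-0.01,-0.08],0,0],[[-0.5,-0.01,-0.12],0,0],[[0,0,0],0,0]]' 40
python3 - <<'E'
from h import *
s=env.observe();p=s['ee_pos'];print(p)
H=np.array([.6655,.0528]);b=np.array([p[0],p[2]-.054]);v=b-H;R=np.hypot(*v);f0=np.arctan2(v[1],-v[0]);print(R,f0-.134)
f=np.linspace(f0,.134,15);P=np.c_[H[0]-R*np.cos(f),H[1]+R*np.sin(f)];D=np.diff(P,axis=0)/.03
print(D.round(2).tolist());print(P[-1])
E
```

```text
time_s: 18.95
ee_pos: [0.6162, 0.1377, 0.2905]
eef_rot: [[-0.016, 1.0, 0.005], [1.0, 0.016, -0.0], [-0.001, 0.005, -1.0]]
force: [-3.7, -1.5, 7.0]
grip_width: 0.0078
[0.61623143 0.13770931 0.29048889]
0.1901814936044294 1.1747466417383747
[[-0.51, -0.16], [-0.49, -0.2], [-0.47, -0.24], [-0.45, -0.28], [-0.43, -0.32], [-0.4, -0.35], [-0.37, -0.38], [-0.33, -0.41], [-0.3, -0.44], [-0.26, -0.46], [-0.22, -0.48], [-0.18, -0.5], [-0.14, -0.51], [-0.09, -0.52]]
[0.4770234  0.07820812]
```

```bash
python3 -m jog '[[[-0.51,-0.01,-0.14],0,0],[[-0.49,-0.01,-0.18],0,0],[[-0.47,-0.01,-0.24],0,0],[[-0.45,-0.01,-0.28],0,0],[[-0.43,0,-0.32],0,0],[[0,0,0],0,0]]' 40
python3 - <<'E'
from h import *
s=env.observe();p=s['ee_pos'];print(p)
H=np.array([.6655,.0528]);b=np.array([p[0],p[2]-.054]);v=b-H;R=np.hypot(*v);f0=np.arctan2(v[1],-v[0]);print(R,f0-.134)
f=np.linspace(f0,.134,10);P=np.c_[H[0]-R*np.cos(f),H[1]+R*np.sin(f)];D=np.diff(P,axis=0)/.03
print(D.round(2).tolist());print(P[-1])
E
```

```text
time_s: 19.55
ee_pos: [0.5453, 0.1363, 0.2532]
eef_rot: [[-0.016, 1.0, 0.001], [1.0, 0.016, -0.001], [-0.001, 0.001, -1.0]]
force: [-0.8, -2.4, -1.1]
grip_width: 0.0082
[0.54528751 0.13631105 0.2531745 ]
0.18941102773137244 0.7492217765607331
[[-0.39, -0.35], [-0.36, -0.38], [-0.33, -0.41], [-0.29, -0.44], [-0.26, -0.46], [-0.22, -0.48], [-0.18, -0.49], [-0.13, -0.51], [-0.09, -0.52]]
[0.47778696 0.07810519]
```

```bash
python3 -m jog '[[[-0.38,-0.01,-0.35],0,0],[[-0.35,-0.01,-0.38],0,0],[[-0.32,0,-0.41],0,0],[[-0.28,-0.01,-0.44],0,0],[[-0.25,0,-0.46],0,0],[[-0.2,0,-0.46],0,0],[[0,0,0],0,0]]' 40
```

```text
time_s: 20.25
ee_pos: [0.4914, 0.1352, 0.177]
eef_rot: [[-0.016, 1.0, -0.002], [1.0, 0.016, -0.002], [-0.002, -0.002, -1.0]]
force: [-3.4, -4.2, -0.8]
grip_width: 0.0082
```

```bash
python3 -m jog '[[[-0.16,0,-0.4],0,0],[[-0.13,0,-0.4],0,0],[[-0.08,0,-0.3],0,0],[[-0.04,0,-0.2],0,0],[[0,0,0],0,0]]' 40
python3 -m jog '[[[-0.02,0,-0.12],0,0],[[0,0,0],0,0]]' 40
```

```text
time_s: 20.75
ee_pos: [0.4804, 0.1351, 0.1389]
eef_rot: [[-0.015, 1.0, -0.0], [1.0, 0.015, -0.002], [-0.002, -0.0, -1.0]]
force: [-1.1, -5.5, -2.6]
grip_width: 0.008
time_s: 20.95
ee_pos: [0.4799, 0.135, 0.1357]
eef_rot: [[-0.015, 1.0, -0.0], [1.0, 0.015, -0.002], [-0.002, -0.0, -1.0]]
force: [-1.8, -4.3, -1.8]
grip_width: 0.0081
```

```bash
python3 -m jog '[[[-0.01,0.02,-0.1],0,0],[[0,0,0],0,0]]' 40
python3 -m jog '[[[0,0.02,-0.08],0,0],[[0,0,0],0,0]]' 40
python3 -m jog '[[[0,0,-0.06],0,0],[[0,0,0],0,0]]' 40
```

```text
time_s: 21.15
ee_pos: [0.4794, 0.1352, 0.1327]
eef_rot: [[-0.015, 1.0, -0.0], [1.0, 0.015, -0.004], [-0.004, -0.0, -1.0]]
force: [-2.8, -7.6, -1.0]
grip_width: 0.0082
time_s: 21.35
ee_pos: [0.4792, 0.1353, 0.1306]
eef_rot: [[-0.015, 1.0, -0.001], [1.0, 0.015, -0.005], [-0.005, -0.001, -1.0]]
force: [-4.9, -8.6, 2.5]
grip_width: 0.0083
time_s: 21.55
ee_pos: [0.4792, 0.1353, 0.13]
eef_rot: [[-0.015, 1.0, -0.0], [1.0, 0.015, -0.005], [-0.005, -0.0, -1.0]]
force: [-7.8, -9.7, 15.1]
grip_width: 0.008
```

```bash
python3 -m jog '[[[0.02,0.03,-0.03],0,0],[[0,0,0],0,0]]' 40
python3 -m jog '[[[0,0,0],0,0.3],[[0,0,0],0,0.35],[[0,0,0],0,0.38],[[0,0,0.3],0,0.38],[[0,0,0.6],0,0.38],[[0,0,0.9],0,0.4],[[0,0,0.9],0,0.5],[[-0.3,-0.5,0.8],0,0.5]]' 40
python3 -m jog '[[[-0.5,-0.9,0.4],0,0.5],[[-0.5,-0.9,0.4],0,0.5],[[-0.3,-0.9,0.3],0,0.5],[[-0.2,-0.9,0],0,0.5],[[-0.2,-0.9,0],0,0.5],[[0,-0.9,0],0,0.5],[[0,-0.9,0],0,0.5],[[0,0,0],0,0.5]]'
python3 - <<'E'
from h import *
for nm in("top","scene"):
    I,D,c=grab(nm,nm+"9");P=pts(D,c);h=cv2.cvtColor(I,cv2.COLOR_RGB2HSV);mb=cv2.inRange(h,(105,120,40),(130,255,255))>0
    k=mb&(D>0)&(P[...,2]>.07)&(P[...,2]<.15)&(P[...,0]>.45)&(P[...,0]<.75)&(P[...,1]>0)&(P[...,1]<.26);q=P[k]
    for _ in range(4):
        A=np.c_[q[:,:2],np.ones(len(q))];a=np.linalg.lstsq(A,q[:,2],rcond=None)[0];r=q[:,2]-A@a;q=q[abs(r)<.004]
    print(nm,len(q),a,np.median(q[:,2]),q.min(0),q.max(0))
    m=cv2.inRange(h,(20,120,90),(35,255,255))>0;k=m&(D>0)&(abs(P[...,0]-.48)<.012)&(abs(P[...,1]-.139)<.045);print("bar",np.median(P[k],0))
E
```

```text
time_s: 21.75
ee_pos: [0.4792, 0.1355, 0.1298]
eef_rot: [[-0.015, 1.0, -0.001], [1.0, 0.015, -0.007], [-0.007, -0.001, -1.0]]
force: [-12.2, -12.6, 25.4]
grip_width: 0.0081
time_s: 22.55
ee_pos: [0.4719, 0.1239, 0.2342]
eef_rot: [[-0.018, 1.0, 0.003], [1.0, 0.018, 0.001], [0.001, 0.003, -1.0]]
force: [0.2, -1.0, 1.8]
grip_width: 0.0428
time_s: 23.35
ee_pos: [0.4202, -0.0684, 0.266]
eef_rot: [[-0.012, 1.0, 0.002], [1.0, 0.012, -0.001], [-0.001, 0.002, -1.0]]
force: [0.1, 0.6, 0.0]
grip_width: 0.0423
top 6034 [-0.00028677  0.00077694  0.08098176] 0.08090725838209493 [0.52057756 0.04383814 0.076852  ] [0.66279075 0.23387131 0.08494797]
bar [0.47803516 0.13947788 0.07500305]
scene 3448 [-0.00070526 -0.00048009  0.08119783] 0.08069865764373606 [0.5241217  0.04145591 0.07700856] [0.66610208 0.2350041  0.08435586]
bar [0.48096377 0.14216455 0.07402628]
```

View pics/scene9.png

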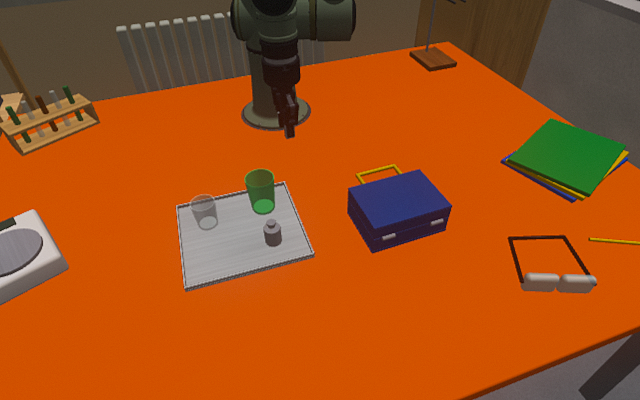

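View pics/top9.png

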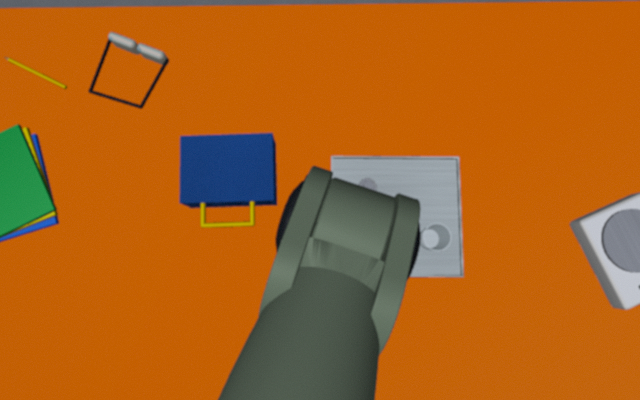

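The lid's top is level (tilt below 0.001) at z = 0.081 in both views, so it is shut. The bystanders sit at their first pixel positions in the scene view, and the arm is clear.

```bash
python3 -c "
from h import *
print(env.sign_off())"
```

```text
the job is handed in; nothing more can be done
None
```

The job is done and handed in at about 23.5 s. I opened the case by the yellow bar to about 1.75 rad and moved the brass weight from the tray into the middle of the empty half. Then I took the bar again and lowered the lid until it was shut.

**Placing:** the brass weight touched down softly, with a force change of about 10 N. The wrist and scene pictures taken after I let go show it upright in the middle of the bay. I did not see it again once the lid closed.

**Lid:** both views show its top level (slope under 0.001) at 81 mm, against 80 mm expected. It met a firm stop at about 25 N. The bar's top reads 74–75 mm, against 75.5 mm expected.

**Bystanders:** in the last scene picture the steel weight, cup and beaker look to be at their starting pixels. I compared them by eye and did not measure them again. In the last top view the arm hid the cup and part of the steel weight.

**Disagreements:**
- The two views of the bay differed by about 4 mm in y, so I used a value between them.
- My first hinge estimate was about 5 mm off. It caused a 20 N side load during opening, which I corrected part-way.

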